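Fit the trimming chuck on the potter's wheel and cap it

TASK

Fit the aluminium trimming chuck on the small potter's wheel: lower it over the central spindle, feel for the drive pin by turning it under light pressure, and let it settle gently until its plate lies flat on the wheel's steel disc with the pin in its hole. Then push the loose retaining cap, open end down, over the spindle until it rests on the chuck's hub, and let go. Never force or drop the chuck onto the wheel or the pin, and leave the other things on the table where they are.

Things in the scene. Friction and masses are not known exactly. Their poses are not given: they have to be found in the camera images.
- wheel: Sizes in mm throughout. Fixed small potter's wheel in a round yellow pan, 280 across, rim 48 high. Origin on the table on the spindle's axis, z up. Inside, a steel drive disc 132 across, its flat top 60 above the origin. The disc is braked: it does not turn under the forces allowed.
- spindle_tip (a point): Top centre of the wheel's central steel spindle: 20 in diameter, this tip 124 above the table (64 above the disc), its last 6 tapered to 12 in diameter.
- disc_top (a point): Centre of the disc's top, 60 above the table; x, y, z as the wheel's. One steel drive pin stands on the disc, 8 in diameter, 16 tall (top 76 above the table, last 2 tapered), its centre 44 from the axis. Its bearing is not reported and varies: anywhere from 0.2 to 1.4 rad counter-clockwise (from above) of this +x. See it by eye or find it by feel.
- chuck: Loose aluminium chuck, 0.4 to 0.6 kg, hub up on the table: square plate 120 x 120, 12 thick, with a square hub 40 x 40 (the grip) standing 30 above it, sides parallel to the plate's. A bore 22.5 in diameter goes through both. Origin: centre of the plate's underside on the bore's axis; z up, x towards the one pin hole.
- pin_hole (a point): Centre of the chuck's one pin hole, on the plate's underside: a through hole 10.5 in diameter, 44 from the bore's axis along the chuck's +x; the pin has 1.25 to spare all round. Held by the hub faces towards and away from this hole, the chuck tips least when it stands on the pin.
- cap: Loose dark steel retaining cap, a round cylinder 36 across, 30 tall, 0.12 kg, closed on top, with a blind hole 23 in diameter and 24 deep from below. Stands on the table open end down. Origin: centre of its underside; z up. Home on the hub of a seated chuck, its underside is 102 above the table and the spindle stands 22 into it.
- bowl: small clay bowl, 90 across, 45 tall; a bystander, to be left alone (sizes in mm)
- cup: white cup, 68 across, 75 tall; a bystander, to be left alone (sizes in mm)
- jar: glaze jar, 60 across, 75 tall; a bystander, to be left alone (sizes in mm)
- weight: small fired-clay cylinder, 40 across, 35 tall; a bystander, to be left alone (sizes in mm)
- rib: small wooden rib, 40 x 28 x 10; a bystander, to be left alone (sizes in mm)
- paddle: wooden spatula lying flat; a bystander, to be left alone (sizes in mm)
- brush: brush lying flat; a bystander, to be left alone (sizes in mm)

How it is judged:
By the outcome, as a careful person would: the job done as asked, in the order asked, and still so for the second after the job is handed in, with the robot touching nothing.
It also fails if it takes over 72 s, if anything falls off the work surface, if the arm or the gripper's body presses on something with over 40 N, if the wrist force passes 120 N, or if a joint passes its speed limit or range.

ROBOT

A 6-joint arm with a two-finger parallel gripper is mounted at the origin on the work surface. World frame = base frame: x ahead of the robot, y to its left, z up, the work surface at z = 0. Lengths are in m, angles in rad, forces in N, time in s.
With the tool pointing down it reaches from about 0.375 to 0.9 m from the base axis. Payload 3.1 kg.
Tool frame: the origin (TCP) lies on the centre line of the jaws, within the pads' length; the fingertips stand 14 mm ahead of it and the grasp point (between the pads) lies 5 mm behind it; y points along the fingers, z is the direction in which the jaws open and shut, and the axes are right-handed (so a half turn about y gives the same grasp; the last joint's range is limited). The gripper opens to 87 mm and grips with 3 to 60 N. Pads are 19 mm wide; open, the fingers measure 117 mm over their backs; the gripper's body (75 mm by 190 mm) begins 51 mm behind the grasp point.
Start: joints at [1.115, 0.527, 1.433, -0, 1.181, -0.178], TCP at [0.171, 0.601, 0.237] pointing down, gripper open.
Joint ranges: [-3.08, 3.08], [-0.75, 2.2], [0.22, 2.44], [-1.43, 4.57], [0, 2.65], [-2.85, 2.85]. Speed limits (rad/s): [2.79, 2.79, 3.14, 3.14, 3.14, 3.14].

INTERFACE

Orientations are given as a unit quaternion [x, y, z, w].
In Python, from rig import robot, vision gives the robot as it stands.
- The arm moves only by the shell command python3 -m crank 'ROWS' [FORCE]. ROWS is JSON, a list of rows, each a list of 7 numbers: the shift along the tool's x, y, z as a fraction of full scale, then the turn, a rotation vector about the tool's x, y, z as a fraction of full scale, then the gripper command: -1 is shut, 1 is fully open, values between are in proportion. In form: [[x, y, z, wx, wy, wz, grip], ...]. A call has 1 to 10 rows; each row is the pose to reach, as a shift and turn from the pose commanded when the call began, along the tool's axes at that moment, turning the shorter way round; what a row does not reach only later rows make up. Full scale, the value 1, is 50 cm for a shift and pi rad for a turn. A row lasts 1/8 s, in which the tool goes at most 62.5 mm and 10.7 degrees, less where a joint would pass 70% of its speed; a pose out of reach is approached as far as the arm can. A call with a number of a shift or a turn outside -1 to 1 is refused whole. A call with a gripper value outside its range is refused whole. The fingers move at their own pace and stop on an object; FORCE is the grip in N (left out, the last holds). Time passes only in rows, so rows that repeat a pose let the fingers close. It gives the time, the measured TCP pose, the force and the opening at its end, in the units of the state.
- robot.get_obs(): the state, without advancing time (a new reading comes with each control period).
- vision.camera(name): name is "scene" or "top"; returns the picture (480x640x3 uint8, blue, green, red); there is no depth.
- vision.camera_info(name): a dict with "vfov" (degrees; the focal length in pixels is half the picture's height over the tangent of half this angle, whatever the lens; pixels are square), "cx", "cy" (the principal point, pixels), "k1" (the pictures are not rectified: a ray, as slopes to the right and down, at radius r is drawn at 1 + k1 r^2 times it, then the intrinsics apply), "world_from_camera" (4x4, takes a point from camera to world coordinates). Camera axes: x right, y up, looking along -z (the intrinsics and any distortion apply to the point x, -y, -z); pixel columns grow to the right and rows downward; lengths in m; the calibration is good to about 2 mm. A picture is of the moment at which its call begins. camera_info takes no time and is no camera call.
- robot.hand_in(): hands the job in, once; it reports no verdict.
The state is a dict: "time": time; "q": joint angles; "joint_velocities": joint speeds; "joint_torque": joint torques, N m; "position": TCP position; "tool_rot": TCP orientation; "ft_force": force on the tool from outside, world axes, zero at the start; "moment": the same for the moment, N m; "grip_width": finger opening in m.
Only numpy, scipy, OpenCV 4.12 (cv2) and the standard library are available. Lean on these libraries where they do the work, as an engineer would, in place of code of your own. Each camera call takes 0.05 s, during which the arm holds its last target.

## Working session

There is one attempt and no reset: what is moved stays moved. The work goes in short steps, Python scripts to look and compute and a shell command to move; the robot and the scene stay as the last step left them, time stands still between calls to the robot, and variables do not carry over. Pictures are saved under pics/ and viewed, and the job is handed in when it is done.

```bash
ls; mkdir -p pics
python3 - <<'E'
from rig import robot, vision
import cv2
print(robot.get_obs())
for n in("scene","top"):
    print(n,vision.camera_info(n)); cv2.imwrite(f"pics/{n}0.png",vision.camera(n))
E
```

```text
pics
{'time': 0.0, 'q': array([ 1.11549584e+00,  5.28463023e-01,  1.43390627e+00, -2.47614536e-05,
        1.18140801e+00, -1.78479883e-01]), 'joint_velocities': array([ 0.0001917 , -0.00028438, -0.00089534,  0.00048336,  0.0008598 ,
       -0.00060134]), 'joint_torque': array([-3.10148152e-04, -4.40039027e+01, -1.76599056e+01,  6.33459887e-02,
        5.81306848e-02, -1.66247028e-04]), 'position': array([0.17046031, 0.60056701, 0.23557228]), 'tool_rot': array([ 0.70108092, -0.09778831,  0.09732232, -0.69960801]), 'ft_force': array([ 0.27725937, -0.08406566, -0.11689485]), 'moment': array([ 0.03050321, -0.00092909,  0.01879361]), 'grip_width': 0.08684394904176541}
scene {'vfov': 53.667958961123716, 'cx': 320.2734747606613, 'cy': 242.4331011914593, 'k1': -0.12196470273330474, 'world_from_camera': array([[ 0.1569834 , -0.65698759,  0.73737611,  1.45686233],
       [ 0.98759237,  0.10759542, -0.1143877 , -0.1276663 ],
       [-0.00418699,  0.74618398,  0.66572662,  0.90180859],
       [ 0.        ,  0.        ,  0.        ,  1.        ]])}
top {'vfov': 46.31891717919553, 'cx': 318.67074780528424, 'cy': 245.2558368386604, 'k1': 0.0383608357143895, 'world_from_camera': array([[ 0.02135879,  0.98150663, -0.19023283,  0.29207617],
       [-0.99958899,  0.02460402,  0.01471351,  0.01576424],
       [ 0.0191219 ,  0.18984038,  0.98162874,  1.53774318],
       [ 0.        ,  0.        ,  0.        ,  1.        ]])}
```

View pics/scene0.png

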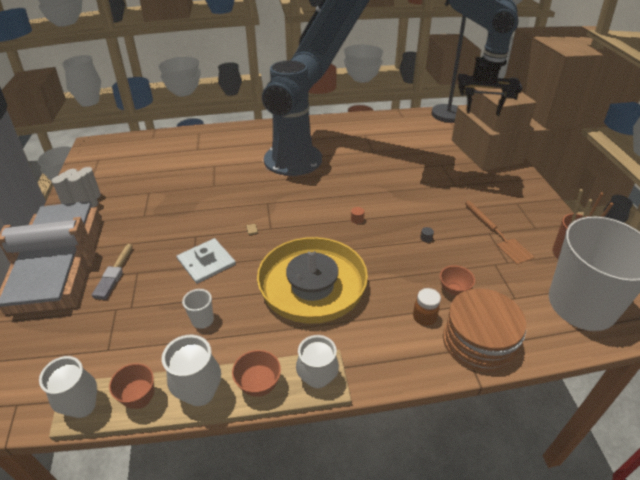

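View pics/top0.png

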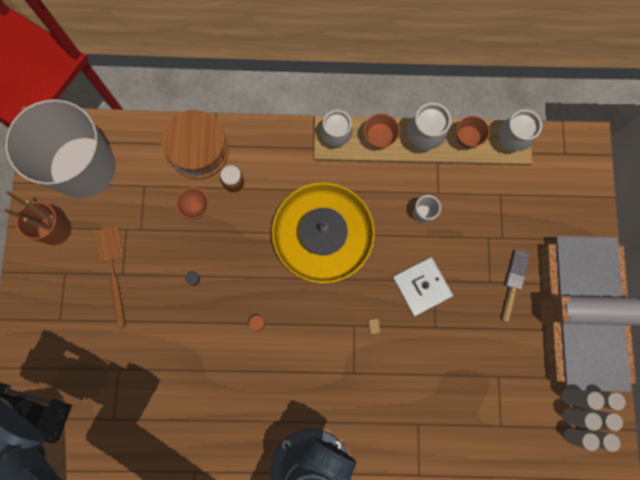

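Top view: the wheel is at about (323,232), the chuck at (424,286), the cap at (192,278) and the weight at (257,322). I'll zoom in on the wheel and the chuck.

```bash
cat > h.py <<'E'
import numpy as np, cv2
from rig import vision
from scipy.spatial.transform import Rotation as R
def K(n):
    i=vision.camera_info(n); f=240/np.tan(np.radians(i["vfov"]/2)); return i,f
def ray(n,uv):
    i,f=K(n); d=np.array([(uv[0]-i["cx"])/f,(uv[1]-i["cy"])/f]); s=d.copy()
    for _ in range(30): s=d/(1+i["k1"]*(s@s))
    T=i["world_from_camera"]; return T[:3,3],T[:3,:3]@np.array([s[0],-s[1],-1])
def onz(n,uv,z):
    o,d=ray(n,uv); return o+d*(z-o[2])/d[2]
def px(n,p):
    i,f=K(n); T=i["world_from_camera"]; c=T[:3,:3].T@(np.asarray(p)-T[:3,3])
    s=np.array([c[0],-c[1]])/-c[2]; s=s*(1+i["k1"]*(s@s)); return s*f+[i["cx"],i["cy"]]
def tri(u1,u2):
    o1,d1=ray("top",u1);o2,d2=ray("scene",u2)
    A=np.stack([d1,-d2],1); t=np.linalg.lstsq(A,o2-o1,rcond=None)[0]
    a,b=o1+d1*t[0],o2+d2*t[1]; return (a+b)/2,np.linalg.norm(a-b)
E
python3 - <<'E'
import cv2,numpy as np
t=cv2.imread('pics/top0.png');s=cv2.imread('pics/scene0.png')
def c(im,x,y,w,k): return cv2.resize(im[y-w:y+w,x-w:x+w],(400,400),interpolation=cv2.INTER_CUBIC)
def b(i,g=2.2): return np.clip(i.astype(float)*g,0,255).astype(np.uint8)
cv2.imwrite('pics/z1.png',np.hstack([b(c(t,323,232,35,0)),b(c(s,313,275,40,0))]))
cv2.imwrite('pics/z2.png',np.hstack([c(t,424,286,40,0),c(s,206,259,40,0)]))
E
```

```text
(no output)
```

View pics/z1.png

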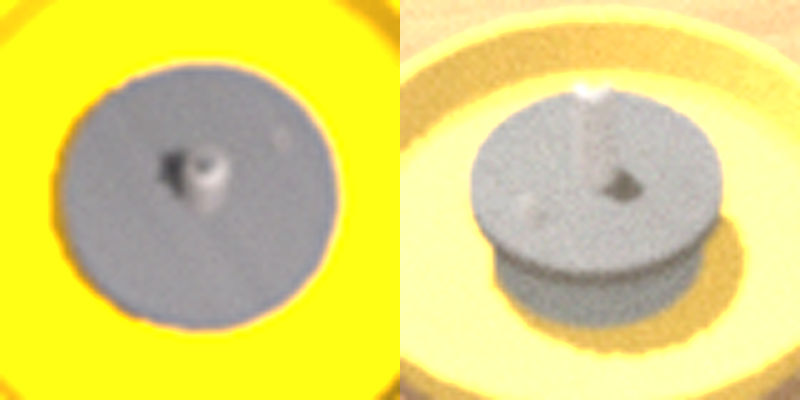

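View pics/z2.png

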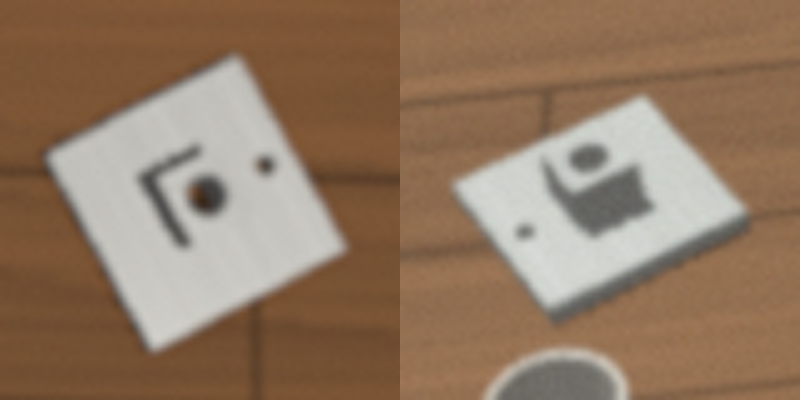

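```bash
cat > m.py <<'E'
from h import *
t=cv2.imread('pics/top0.png');s=cv2.imread('pics/scene0.png')
def comp(m,near):
    n,l,st,c=cv2.connectedComponentsWithStats(m.astype(np.uint8)); 
    k=min((np.hypot(*(c[i]-near)),i) for i in range(1,n) if st[i,4]>15)[1]; return l==k
def fit(n,m,z):
    c=max(cv2.findContours(m.astype(np.uint8),cv2.RETR_EXTERNAL,cv2.CHAIN_APPROX_NONE)[0],key=cv2.contourArea)[:,0].astype(float)
    P=np.array([onz(n,p,z)[:2] for p in c]); A=np.c_[2*P,np.ones(len(P))]
    x=np.linalg.lstsq(A,(P**2).sum(1),rcond=None)[0]; return x[:2],np.sqrt(x[2]+x[0]**2+x[1]**2)
for n,im,near in(("top",t,(323,232)),("scene",s,(313,280))):
    h=cv2.cvtColor(im,cv2.COLOR_BGR2HSV)
    y=comp((h[...,0]>18)&(h[...,0]<32)&(h[...,1]>170)&(h[...,2]>70),near)
    print(n,"pan",fit(n,y,.048))
    if n=="top":
        d=(h[...,1]<80)&(np.hypot(*(np.indices(h.shape[:2])[::-1]-np.array(near)[:,None,None]))<40); print("disc",fit(n,comp(d,near),.06))
    w=comp((h[...,1]<60)&(h[...,2]>110),(424,286) if n=="top" else (206,259))
    c=max(cv2.findContours(w.astype(np.uint8),cv2.RETR_EXTERNAL,cv2.CHAIN_APPROX_NONE)[0],key=cv2.contourArea)
    (r)=cv2.boxPoints(cv2.minAreaRect(c)); print("chuckbox",r.tolist())
print("tip",tri((323.7,226),(311.6,253.4)),"pin",tri((337.5,221),(299,276.4)))
print("pin top@.076",onz("top",(337.5,221),.076),onz("scene",(299,276.4),.076))
z=lambda x,y:(384+x*.2,246+y*.2); zs=lambda x,y:(166+(x-400)*.2,219+y*.2)
for a in((238,55),(348,247),(152,352),(46,155)): print("corner top",onz("top",z(*a),.012))
for a in((642,95),(748,215),(553,312),(453,184)): print("corner scene",onz("scene",zs(*a),.012))
print("hole",onz("top",z(265,165),.012),onz("scene",zs(525,232),.012))
print("bore",onz("top",z(207,195),.042),onz("scene",zs(589,157),.042))
for n,im,near in(("top",t,(192,278)),("scene",s,(427,234))):
    g=im.max(2); a,b=near; print(n); m=np.zeros(g.shape,bool); m[b-9:b+10,a-9:a+10]=g[b-9:b+10,a-9:a+10]<75
    print("cap",fit(n,m,.03), m.sum())
cr=lambda im,x,y:cv2.resize(im[y-15:y+15,x-15:x+15],(400,400),interpolation=cv2.INTER_CUBIC)
cv2.imwrite('pics/z3.png',np.clip(np.hstack([cr(t,192,278),cr(s,427,234)])*1.5,0,255))
E
python3 m.py
```

```text
top pan (array([ 0.61881108, -0.01683579]), np.float64(0.13925909181297766))
disc (array([ 0.61819914, -0.01615619]), np.float64(0.06282440423915035))
chuckbox [[391.6878662109375, 276.2611389160156], [430.99359130859375, 254.82164001464844], [453.1973876953125, 295.5286560058594], [413.89166259765625, 316.9681396484375]]Traceback (most recent call last):
  File "m.py", line 12, in <module>
    y=comp((h[...,0]>18)&(h[...,0]<32)&(h[...,1]>170)&(h[...,2]>70),near)
  File "m.py", line 5, in comp
    k=min((np.hypot(*(c[i]-near)),i) for i in range(1,n) if st[i,4]>15)[1]; return l==k
      ~~~^^^^^^^^^^^^^^^^^^^^^^^^^^^^^^^^^^^^^^^^^^^^^^^^^^^^^^^^^^^^^^
ValueError: min() iterable argument is empty
```

```bash
python3 -c "
from h import *
from rig import robot
o=robot.get_obs();print(np.round(R.from_quat(o['tool_rot']).as_matrix(),3))"
```

```text
[[ 0.962 -0.001  0.273]
 [-0.273 -0.002  0.962]
 [-0.    -1.    -0.002]]
```

```bash
sed -i 's/h\[...,1\]>170)&(h\[...,2\]>70)/h[...,1]>150)\&(h[...,2]>60)/; s/(h\[...,1\]<60)&(h\[...,2\]>110)/(h[...,1]<70)\&(h[...,2]>(110 if n=="top" else 140))/' m.py; sed -i 's/    print(n,"pan"/    print(n,y.sum(),"pan"/' m.py
python3 - <<'E'
import cv2
s=cv2.imread('pics/scene0.png');h=cv2.cvtColor(s,cv2.COLOR_BGR2HSV)
for p in((313,310),(345,265),(270,280),(200,262),(190,256)): print(p,h[p[1],p[0]])
E
sed -i 's/h\[...,1\]>150/h[...,1]>(150 if n=="top" else 165)/' m.py; sed -i 's/h\[...,0\]>18/h[...,0]>(18 if n=="top" else 17)/' m.py; python3 m.py
```

```text
(313, 310) [ 22 159 221]
(345, 265) [ 21 162 220]
(270, 280) [ 21 163 219]
(200, 262) [ 42   9 136]
(190, 256) [ 45   7 210]
top 6370 pan (array([ 0.61881108, -0.01683579]), np.float64(0.13925909181297766))
disc (array([ 0.61819914, -0.01615619]), np.float64(0.06282440423915035))
chuckbox [[391.7615051269531, 276.1284484863281], [431.4174499511719, 254.77523803710938], [453.4128723144531, 295.6238708496094], [413.7569274902344, 316.9770812988281]]Traceback (most recent call last):
  File "m.py", line 12, in <module>
    y=comp((h[...,0]>(18 if n=="top" else 17))&(h[...,0]<32)&(h[...,1]>(150 if n=="top" else 165))&(h[...,2]>60),near)
  File "m.py", line 5, in comp
    k=min((np.hypot(*(c[i]-near)),i) for i in range(1,n) if st[i,4]>15)[1]; return l==k
      ~~~^^^^^^^^^^^^^^^^^^^^^^^^^^^^^^^^^^^^^^^^^^^^^^^^^^^^^^^^^^^^^^
ValueError: min() iterable argument is empty
```

```bash
sed -i 's/else 165)/else 135)/;s/st\[i,4\]>15/st[i,4]>100/' m.py;  python3 m.py
```

```text
top 6370 pan (array([ 0.61881108, -0.01683579]), np.float64(0.13925909181297766))
disc (array([ 0.61819914, -0.01615619]), np.float64(0.06282440423915035))
chuckbox [[391.7615051269531, 276.1284484863281], [431.4174499511719, 254.77523803710938], [453.4128723144531, 295.6238708496094], [413.7569274902344, 316.9770812988281]]
scene 5479 pan (array([ 0.6301513 , -0.02090781]), np.float64(0.14369503488239124))
chuckbox [[175.20001220703125, 255.40003967285156], [220.80001831054688, 232.6000518798828], [235.00003051757812, 261.00006103515625], [189.4000244140625, 283.800048828125]]
tip (array([ 0.61947175, -0.01843376,  0.11301209]), np.float64(0.0016872186074933845)) pin (array([ 0.64538982, -0.05539233,  0.06516133]), np.float64(0.0005687798231106463))
pin top@.076 [ 0.64275943 -0.05514937  0.076     ] [ 0.6559394  -0.05605025  0.076     ]
corner top [ 0.56250861 -0.32009156  0.012     ]
corner top [ 0.45763407 -0.37826614  0.012     ]
corner top [ 0.39805435 -0.27051957  0.012     ]
corner top [ 0.5041451  -0.21357116  0.012     ]
corner scene [ 0.40332499 -0.27154891  0.012     ]
corner scene [ 0.51280941 -0.21341747  0.012     ]
corner scene [ 0.56983769 -0.31676925  0.012     ]
corner scene [ 0.46190341 -0.37584769  0.012     ]
hole [ 0.50158583 -0.33384665  0.012     ] [ 0.5068815  -0.33400324  0.012     ]
bore [ 0.48046684 -0.29548425  0.042     ] [ 0.48562846 -0.29488307  0.042     ]
top
cap (array([0.4854194 , 0.33046982]), np.float64(0.016839648119756773)) 139
scene
cap (array([0.51889808, 0.31992763]), np.float64(0.016564565851538857)) 84[ WARN:0@1.791] global loadsave.cpp:1063 imwrite_ Unsupported depth image for selected encoder is fallbacked to CV_8U.
```

View pics/z3.png

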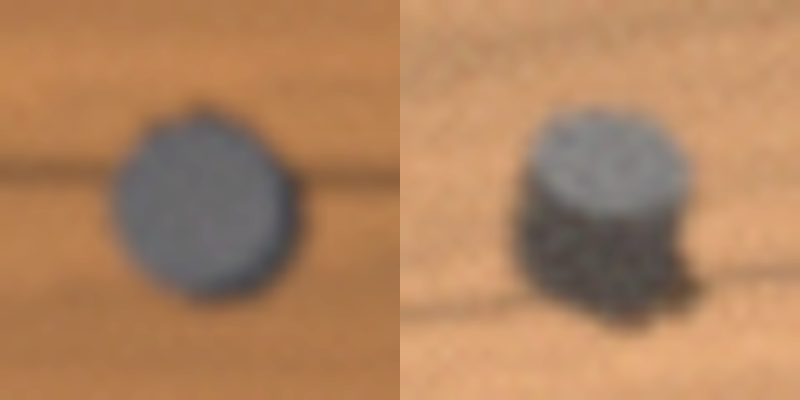

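```bash
cat > g.py <<'E'
# d X Y Z PSI : fractions from tracked commanded pose; u x y z wy : update tracked pose with last typed row
import sys,json,numpy as np
f='cmd.json'
try: c=json.load(open(f))
except Exception: c=[.171,.601,.237,1.294]
X,Y,Z,p=c; tx=np.array([np.sin(p),-np.cos(p)]); tz=np.array([np.cos(p),np.sin(p)])
a=[float(v) for v in sys.argv[2:]]
if sys.argv[1]=='d':
    d=np.array(a[:2])-[X,Y]; t=(a[3]-p+np.pi)%(2*np.pi)-np.pi
    print(np.round([d@tx/.5,-(a[2]-Z)/.5,d@tz/.5,0,-t/np.pi,0],4).tolist())
else:
    x,y,z,w=a; n=np.array([X,Y])+.5*(x*tx+z*tz); c=[*n,Z-.5*y,p-w*np.pi]; json.dump(c,open(f,'w'))
print("cmd",np.round(c,4).tolist())
E
python3 - <<'E'
from h import *
z1=lambda x,y:(288+(x+.5)*.175-.5,197+(y+.5)*.175-.5); zs=lambda x,y:(273+(x-400+.5)*.2-.5,235+(y+.5)*.2-.5)
print("tip top cam @.124",onz("top",z1(204,164),.124),"scene",onz("scene",zs(593,90),.124),tri(z1(204,164),zs(593,90)))
# disc ellipse by extremes
t=np.mean([onz("top",z1(*p),.06) for p in((60,197),(338,197))],0),np.mean([onz("top",z1(*p),.06) for p in((200,63),(200,328))],0); print("disc top",t)
s=np.mean([onz("scene",zs(*p),.06) for p in((471,185),(722,185))],0),np.mean([onz("scene",zs(*p),.06) for p in((597,90),(597,276))],0); print("disc scene",s)
for z in(.068,.073): print(z,"pin",onz("top",z1(283,137),z),onz("scene",zs(530,207),z),tri(z1(283,137),zs(530,207)))
E
python3 g.py d .45 .1 .237 -0.3; python3 g.py d .482 -.295 .13 -1.066
```

```text
tip top cam @.124 [ 0.61891174 -0.01623592  0.124     ] scene [ 0.62809397 -0.02132661  0.124     ] (array([ 0.62039021, -0.01835576,  0.11655612]), np.float64(0.003932630152143808))
disc top (array([ 0.61767822, -0.01569503,  0.06      ]), array([ 0.61892234, -0.01608803,  0.06      ]))
disc scene (array([ 0.6290578, -0.020845 ,  0.06     ]), array([ 0.62506343, -0.01997384,  0.06      ]))
0.068 pin [ 0.64586159 -0.05447524  0.068     ] [ 0.64666985 -0.05615431  0.068     ] (array([ 0.64597637, -0.05530033,  0.06718059]), np.float64(0.0015801171582986845))
0.073 pin [ 0.64465803 -0.05423629  0.073     ] [ 0.65152823 -0.05658313  0.073     ] (array([ 0.64597637, -0.05530033,  0.06718059]), np.float64(0.0015801171582986845))
[0.8106, -0.0, -0.8114, 0.0, 0.5074, 0.0]
cmd [0.171, 0.601, 0.237, 1.294]
[1.088, 0.214, -1.5538, 0.0, 0.7512, 0.0]
cmd [0.171, 0.601, 0.237, 1.294]
```

```bash
python3 -m crank '[[0.81,0,-0.81,0,0.5,0,1],[0.81,0,-0.81,0,0.5,0,1],[0.81,0,-0.81,0,0.5,0,1],[0.81,0,-0.81,0,0.5,0,1],[0.81,0,-0.81,0,0.5,0,1],[0.81,0,-0.81,0,0.5,0,1],[0.81,0,-0.81,0,0.5,0,1],[0.81,0,-0.81,0,0.5,0,1],[0.81,0,-0.81,0,0.5,0,1],[0.81,0,-0.81,0,0.5,0,1]]' 25; python3 g.py u .81 0 -.81 .5;python3 g.py d .4825 -.2947 .13 -1.066
```

```text
time: 1.35
position: [0.452, 0.0976, 0.2365]
tool_rot: [0.424, -0.565, 0.566, -0.425]
ft_force: [-0.8, 0.8, 1.1]
grip_width: 0.0869
cmd [0.4499, 0.1007, 0.237, -0.2768]
[0.743, 0.214, 0.2788, 0.0, 0.2512, 0.0]
cmd [0.4499, 0.1007, 0.237, -0.2768]
```

```bash
python3 -m crank '[[0.743,0.1,0.279,0,0.2512,0,1],[0.743,0.1,0.279,0,0.2512,0,1],[0.743,0.1,0.279,0,0.2512,0,1],[0.743,0.1,0.279,0,0.2512,0,1],[0.743,0.1,0.279,0,0.2512,0,1],[0.743,0.1,0.279,0,0.2512,0,1],[0.743,0.214,0.279,0,0.2512,0,1],[0.743,0.214,0.279,0,0.2512,0,1],[0.743,0.214,0.279,0,0.2512,0,1],[0.743,0.214,0.279,0,0.2512,0,1]]'; python3 g.py u .743 .214 .279 .2512;python3 - <<'E'
from h import *
from rig import robot
o=robot.get_obs();print(np.round(R.from_quat(o['tool_rot']).as_matrix(),4),o['position'],o['ft_force'],o['moment'])
cv2.imwrite('pics/s1.png',vision.camera("scene")[180:340,100:300].repeat(4,0).repeat(4,1)[:600,:800])
E
```

```text
time: 2.6
position: [0.4834, -0.2935, 0.1319]
tool_rot: [0.177, -0.684, 0.685, -0.178]
ft_force: [0.2, -0.3, 0.8]
grip_width: 0.087
cmd [0.4826, -0.2947, 0.13, -1.066]
[[-0.8743  0.0026  0.4854]
 [-0.4855 -0.0021 -0.8743]
 [-0.0013 -1.      0.0031]] [ 0.48336497 -0.29352734  0.13189011] [ 0.18953883 -0.32522036  0.79651651] [-0.10026061  0.10817788  0.01250761]
```

View pics/s1.png

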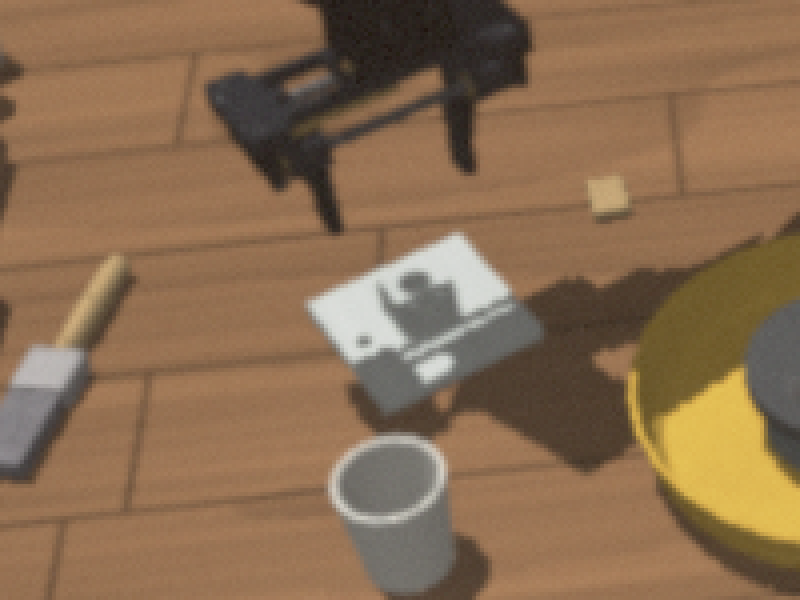

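The picture shows the jaws above the hub (about (415,310) in the crop), lined up with the bore–hole direction. I'll lower and grip.

```bash
python3 -m crank '[[0,0.1,0,0,0,0,1],[0,0.17,0,0,0,0,1],[0,0.19,0,0,0,0,1],[0,0.202,0,0,0,0,1],[0,0.202,0,0,0,0,1],[0,0.202,0,0,0,0,1]]'; python3 g.py u 0 .202 0 0
```

```text
time: 3.4
position: [0.483, -0.2951, 0.0298]
tool_rot: [0.176, -0.684, 0.685, -0.177]
ft_force: [0.7, 0.9, 0.4]
grip_width: 0.0868
cmd [0.4826, -0.2947, 0.029, -1.066]
```

```bash
python3 -m crank '[[0,0,0,0,0,0,0.1],[0,0,0,0,0,0,-0.2],[0,0,0,0,0,0,-0.6],[0,0,0,0,0,0,-1],[0,0,0,0,0,0,-1],[0,0,0,0,0,0,-1],[0,0,0,0,0,0,-1],[0,0,0,0,0,0,-1]]' 30
python3 - <<'E'
from h import *
from rig import robot
o=robot.get_obs();print(np.round(R.from_quat(o['tool_rot']).as_matrix(),4),o['position'],o['ft_force'],o['moment'])
E
```

```text
time: 4.4
position: [0.4827, -0.295, 0.0285]
tool_rot: [0.176, -0.684, 0.685, -0.177]
ft_force: [1.6, -1.5, -1.0]
grip_width: 0.0397
[[-8.752e-01  7.000e-04  4.837e-01]
 [-4.837e-01 -8.000e-04 -8.752e-01]
 [-3.000e-04 -1.000e+00  1.000e-03]] [ 0.48268343 -0.29495107  0.02853672] [ 1.6461276  -1.53853359 -0.95314534] [-0.28864675  0.02221381 -0.00763723]
```

```bash
python3 -m crank '[[0,-0.04,0,0,0,0,-1],[0,-0.1,0,0,0,0,-1],[0,-0.2,0,0,0,0,-1],[0,-0.3,0,0,0,0,-1],[0,-0.3,0,0,0,0,-1],[0,-0.3,0,0,0,0,-1]]'; python3 g.py u 0 -.3 0 0;python3 g.py d .6195 -.0170 .182 -0.97
python3 - <<'E'
from h import *
from rig import robot
o=robot.get_obs();print(np.round(R.from_quat(o['tool_rot']).as_matrix(),4),o['position'],o['ft_force'],o['moment'])
t=vision.camera("top");s=vision.camera("scene");cv2.imwrite('pics/t2.png',t);cv2.imwrite('pics/s2.png',s)
c=lambda i,x,y,w:cv2.resize(i[y-w:y+w,x-w:x+w],(400,400),interpolation=cv2.INTER_CUBIC)
cv2.imwrite('pics/z4.png',np.hstack([c(t,424,290,50),c(s,206,225,50)]))
E
```

```text
time: 5.15
position: [0.4808, -0.2931, 0.177]
tool_rot: [-0.178, 0.686, -0.683, 0.176]
ft_force: [-0.3, 0.1, -4.8]
grip_width: 0.0396
cmd [0.4826, -0.2947, 0.179, -1.066]
[-0.5084, -0.006, -0.3537, 0.0, -0.0305, 0.0]
cmd [0.4826, -0.2947, 0.179, -1.066]
[[-0.8752 -0.0034  0.4837]
 [-0.4837  0.0032 -0.8752]
 [ 0.0015 -1.     -0.0044]] [ 0.48077211 -0.2930585   0.17696915] [-0.26531187  0.05994445 -4.84575783] [-0.0763066   0.19900238 -0.02873023]
```

View pics/z4.png

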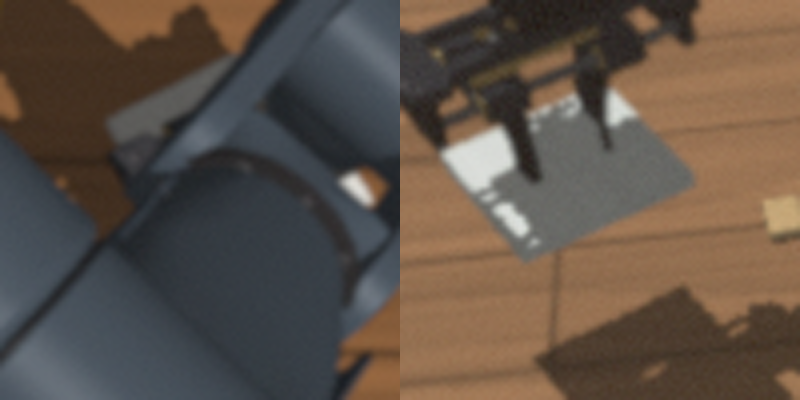

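The chuck hangs level (about 0.49 kg), its underside about 148 mm up. Moving above the spindle.

```bash
python3 -m crank '[[-0.1,-0.006,-0.07,0,-0.01,0,-1],[-0.2,-0.006,-0.14,0,-0.02,0,-1],[-0.3,-0.006,-0.21,0,-0.03,0,-1],[-0.4,-0.006,-0.28,0,-0.03,0,-1],[-0.47,-0.006,-0.33,0,-0.03,0,-1],[-0.508,-0.006,-0.354,0,-0.03,0,-1],[-0.508,-0.006,-0.354,0,-0.03,0,-1],[-0.508,-0.006,-0.354,0,-0.03,0,-1],[-0.508,-0.006,-0.354,0,-0.03,0,-1]]'; python3 g.py u -.508 -.006 -.354 -.03;python3 - <<'E'
from h import *
from rig import robot
o=robot.get_obs();print(o['position'],o['ft_force'],o['moment'])
t=vision.camera("top");s=vision.camera("scene");cv2.imwrite('pics/t3.png',t);cv2.imwrite('pics/s3.png',s)
c=lambda i,x,y,w:cv2.resize(i[y-w:y+w,x-w:x+w],(400,400),interpolation=cv2.INTER_CUBIC)
cv2.imwrite('pics/z5.png',np.hstack([c(t,323,226,40),c(s,313,245,50)]))
E
```

```text
time: 6.38
position: [0.6184, -0.0183, 0.1812]
tool_rot: [-0.208, 0.676, -0.676, 0.208]
ft_force: [0.4, -0.0, -4.9]
grip_width: 0.0397
cmd [0.6193, -0.017, 0.182, -0.9717]
[ 0.61839243 -0.01831997  0.18120739] [ 0.4262822  -0.02314423 -4.88150699] [-0.09725584  0.099212    0.01007423]
```

View pics/z5.png

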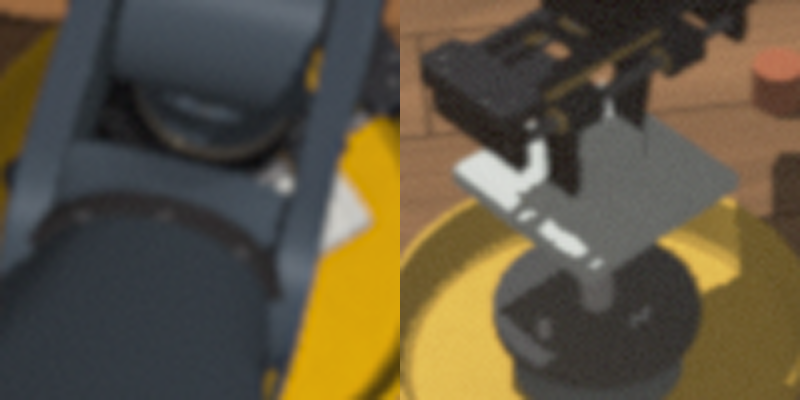

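Run:
```python
from h import *
zs=lambda x,y:(263+(x-400+.5)*.25-.5,195+(y+.5)*.25-.5)
L,Rr,B=[onz("scene",zs(*p),.1645) for p in((455,170),(738,178),(597,271))]
print(L,Rr,B,(L+Rr)/2, np.linalg.norm(L-Rr)/2**.5,np.linalg.norm(L-B),np.linalg.norm(Rr-B))
```

```text
[ 0.60475161 -0.10060514  0.1645    ] [0.63886432 0.06320778 0.1645    ] [ 0.70315048 -0.02995119  0.1645    ] [ 0.62180797 -0.01869868  0.1645    ] 0.11831810591540258 0.12113759674695271 0.11318703539360235
```

Run:
```python
from h import *
s=cv2.imread('pics/scene0.png'); h=cv2.cvtColor(s,cv2.COLOR_BGR2HSV)
m=((h[...,1]<80)&(np.hypot(*(np.indices(h.shape[:2])[::-1]-np.array([313,277])[:,None,None]))<34)).astype(np.uint8)
c=max(cv2.findContours(m,cv2.RETR_EXTERNAL,cv2.CHAIN_APPROX_NONE)[0],key=cv2.contourArea)[:,0].astype(float)
# back half of the rim, excluding the spindle's columns and the side wall
sel=[p for p in c if p[1]<275 and abs(p[0]-311.5)>5]
P=np.array([onz("scene",p,.06)[:2] for p in sel])
from scipy.optimize import least_squares
for r in(.066,.0645):
    q=least_squares(lambda x:np.hypot(*(P-x).T)-r,[.62,-.02]); print(len(P),r,q.x,np.sqrt(np.mean(q.fun**2)))
# tip profile: gradient columns/rows
print(s[246:262,304:320].max(2))
# yellow pan rim outer, top view vs scene upper edge
hh=cv2.cvtColor(cv2.imread('pics/top0.png'),cv2.COLOR_BGR2HSV)
```

```text
59 0.066 [ 0.62776533 -0.02103659] 0.002135846865456034
59 0.0645 [ 0.6258067  -0.02072328] 0.0013998306820653182
[[108 114 111 117 115 114 115 117 117 118 117 117 120 121 120 121]
 [112 111 113 116 115 115 118 115 118 115 118 122 120 117 121 121]
 [114 114 116 122 119 123 122 124 123 126 126 127 130 129 129 123]
 [128 131 137 142 146 143 146 147 147 148 150 149 151 151 147 143]
 [158 161 167 172 167 169 170 171 171 170 164 166 173 173 173 171]
 [170 173 172 169 163 163 169 170 165 159 145 152 166 173 173 178]
 [163 160 158 150 142 144 144 133 134 130 121 121 141 148 154 160]
 [128 116 114 111 118 124 125 120 118 111 105  99 103 106 109 121]
 [ 99  92  92  94 104 110 113 112 108 103  96  94  86  88  94  96]
 [ 91  91  89  93  95  99  96 103  97  95  91  90  90  89  88  90]
 [ 90  90  92  94  93  98  93  90  91  89  89  90  92  90  91  87]
 [ 93  90  93  97  97  94  91  89  89  90  90  88  88  91  90  89]
 [ 93  92  91  96  96  95  95  93  92  90  91  90  87  90  89  89]
 [ 90  92  92  92  96  93  88  91  90  90  88  87  90  90  92  89]
 [ 91  91  91  93  95  93  88  92  89  91  85  90  88  92  90  90]
 [ 93  91  89  93  96  95  93  91  89  91  89  89  86  88  90  90]]
```

```bash
python3 g.py d .622 -.0172 .16 -.9717; python3 g.py d .622 -.0172 .146 -.9717
```

```text
[-0.0042, 0.044, 0.0034, 0.0, -0.0, 0.0]
cmd [0.6193, -0.017, 0.182, -0.9717]
[-0.0042, 0.072, 0.0034, 0.0, -0.0, 0.0]
cmd [0.6193, -0.017, 0.182, -0.9717]
```

```bash
python3 -m crank '[[-0.0042,0.02,0.0034,0,0,0,-1],[-0.0042,0.04,0.0034,0,0,0,-1],[-0.0042,0.05,0.0034,0,0,0,-1],[-0.0042,0.054,0.0034,0,0,0,-1],[-0.0042,0.057,0.0034,0,0,0,-1],[-0.0042,0.06,0.0034,0,0,0,-1],[-0.0042,0.062,0.0034,0,0,0,-1],[-0.0042,0.062,0.0034,0,0,0,-1]]'; python3 g.py u -.0042 .062 .0034 0; python3 -c "
from rig import robot;o=robot.get_obs();print(o['position'],o['ft_force'],o['moment'])"
```

```text
time: 7.48
position: [0.6217, -0.017, 0.1506]
tool_rot: [0.209, -0.676, 0.676, -0.209]
ft_force: [0.1, 0.4, -5.7]
grip_width: 0.04
cmd [0.622, -0.0172, 0.151, -0.9717]
[ 0.62174975 -0.01699391  0.15063371] [ 0.10677994  0.37514502 -5.68110537] [-0.12012941  0.14552697 -0.0054908 ]
```

```bash
python3 -m crank '[[0,0.003,0,0,0,0,-1],[0,0.006,0,0,0,0,-1],[0,0.008,0,0,0,0,-1],[0,0.008,0,0,0,0,-1]]'; python3 g.py u 0 .008 0 0; python3 -c "
from rig import robot;o=robot.get_obs();print(o['position'],o['ft_force'],o['moment'])"
```

```text
time: 7.98
position: [0.6218, -0.0174, 0.1467]
tool_rot: [0.209, -0.675, 0.676, -0.209]
ft_force: [-0.0, -0.3, -3.3]
grip_width: 0.0399
cmd [0.622, -0.0172, 0.147, -0.9717]
[ 0.62183369 -0.01735851  0.1467412 ] [-0.03919822 -0.28053011 -3.33924695] [-0.2953306   0.19112292  0.02428973]
```

```bash
python3 -m crank '[[0,0.002,0,0,0,0,-1],[0,0.004,0,0,0,0,-1],[0,0.004,0,0,0,0,-1]]'; python3 g.py u 0 .004 0 0; python3 -c "
from rig import robot;o=robot.get_obs();print(o['position'],o['ft_force'],o['moment'])"
```

```text
time: 8.35
position: [0.6218, -0.0178, 0.1445]
tool_rot: [0.209, -0.675, 0.676, -0.209]
ft_force: [-0.1, -3.7, -3.2]
grip_width: 0.0398
cmd [0.622, -0.0172, 0.145, -0.9717]
[ 0.62180481 -0.01775445  0.14447082] [-0.14754067 -3.73682702 -3.23193873] [-0.91538036  0.27558856  0.01244971]
```

```bash
python3 -m crank '[[0.001,0,0.0015,0,0,0,-1],[0.002,0,0.003,0,0,0,-1],[0.002,0,0.003,0,0,0,-1]]'; python3 g.py u .002 0 .003 0; python3 -c "
from rig import robot;o=robot.get_obs();print(o['position'],o['ft_force'],o['moment'])"
```

```text
time: 8.72
position: [0.6216, -0.0181, 0.1442]
tool_rot: [-0.209, 0.676, -0.675, 0.209]
ft_force: [1.5, -0.3, -4.1]
grip_width: 0.0401
cmd [0.622, -0.019, 0.145, -0.9717]
[ 0.621577   -0.01808041  0.14421674] [ 1.50480314 -0.29531878 -4.06085848] [-0.17236704  0.10934479  0.01704863]
```

```bash
python3 -m crank '[[0,0.005,0,0,0,0,-1],[0,0.01,0,0,0,0,-1],[0,0.015,0,0,0,0,-1],[0,0.02,0,0,0,0,-1],[0,0.02,0,0,0,0,-1]]'; python3 g.py u 0 .02 0 0; python3 -c "
from rig import robot;o=robot.get_obs();print(o['position'],o['ft_force'],o['moment'])"
```

```text
time: 9.35
position: [0.6215, -0.0188, 0.1342]
tool_rot: [-0.209, 0.676, -0.675, 0.208]
ft_force: [-0.3, 0.1, -4.9]
grip_width: 0.04
cmd [0.622, -0.019, 0.135, -0.9717]
[ 0.62153589 -0.01875195  0.13421883] [-0.26755516  0.07505053 -4.90617195] [-0.12622768  0.13680575  0.00198294]
```

```bash
python3 -m crank '[[0,0.01,0,0,0,0,-1],[0,0.02,0,0,0,0,-1],[0,0.03,0,0,0,0,-1],[0,0.04,0,0,0,0,-1],[0,0.048,0,0,0,0,-1],[0,0.052,0,0,0,0,-1],[0,0.052,0,0,0,0,-1]]'; python3 g.py u 0 .052 0 0
python3 - <<'E'
from h import *
from rig import robot;o=robot.get_obs();print(o['position'],o['ft_force'],o['moment'])
m=R.from_quat(o['tool_rot']).as_matrix();print(np.arctan2(m[1,2],m[0,2]))
s=vision.camera("scene");cv2.imwrite('pics/s6.png',cv2.resize(s[225:325,243:383],(800,571),interpolation=cv2.INTER_CUBIC))
E
```

```text
time: 10.22
position: [0.6217, -0.0188, 0.1084]
tool_rot: [-0.209, 0.676, -0.676, 0.209]
ft_force: [-1.1, -0.9, -5.0]
grip_width: 0.0403
cmd [0.622, -0.019, 0.109, -0.9717]
[ 0.62169808 -0.01877768  0.10838746] [-1.0916229  -0.91076184 -5.03192766] [-0.04073862  0.13743215 -0.04402039]
-0.9717030792538887
```

View pics/s6.png

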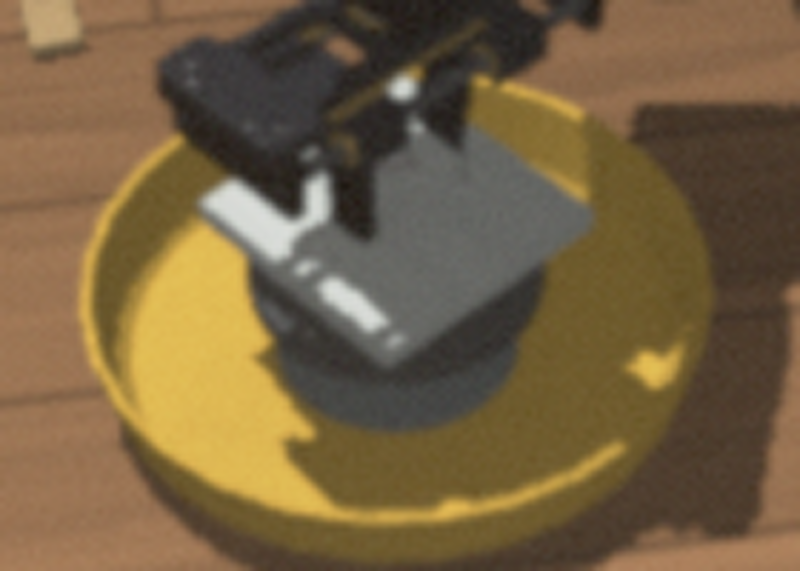

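The plate is level around the spindle, just above the pin. Feeling downward.

```bash
python3 -m crank '[[0,0.003,0,0,0,0,-1],[0,0.006,0,0,0,0,-1],[0,0.008,0,0,0,0,-1],[0,0.01,0,0,0,0,-1],[0,0.011,0,0,0,0,-1],[0,0.011,0,0,0,0,-1]]'; python3 g.py u 0 .011 0 0; python3 -c "
from rig import robot;o=robot.get_obs();print(o['position'],o['ft_force'],o['moment'])"
```

```text
time: 11.02
position: [0.6217, -0.0188, 0.103]
tool_rot: [-0.209, 0.676, -0.676, 0.209]
ft_force: [-0.7, -0.7, -4.6]
grip_width: 0.04
cmd [0.622, -0.019, 0.1035, -0.9717]
[ 0.62173017 -0.01879108  0.10302472] [-0.67504047 -0.67416847 -4.58557327] [-0.09912462  0.12129741 -0.01379552]
```

```bash
python3 -m crank '[[0,0.001,0,0,0,0,-1],[0,0.002,0,0,0,0,-1],[0,0.003,0,0,0,0,-1],[0,0.003,0,0,0,0,-1]]'; python3 g.py u 0 .003 0 0; python3 -c "
from rig import robot;o=robot.get_obs();print(o['position'],o['ft_force'],o['moment'])"
```

```text
time: 11.52
position: [0.6217, -0.0188, 0.1015]
tool_rot: [-0.209, 0.676, -0.676, 0.209]
ft_force: [-0.0, 0.6, -4.8]
grip_width: 0.04
cmd [0.622, -0.019, 0.102, -0.9717]
[ 0.62168755 -0.01877499  0.10148249] [-0.00712258  0.57963113 -4.78201597] [-0.08401797  0.13422216 -0.01632581]
```

```bash
python3 -m crank '[[0,0.002,0,0,0,0,-1],[0,0.004,0,0,0,0,-1],[0,0.006,0,0,0,0,-1],[0,0.006,0,0,0,0,-1]]'; python3 g.py u 0 .006 0 0; python3 -c "
from rig import robot;o=robot.get_obs();print(o['position'],o['ft_force'],o['moment'])"
```

```text
time: 12.02
position: [0.6216, -0.0188, 0.0984]
tool_rot: [-0.209, 0.676, -0.676, 0.209]
ft_force: [-0.0, 0.2, -4.8]
grip_width: 0.0399
cmd [0.622, -0.019, 0.099, -0.9717]
[ 0.62163932 -0.01878391  0.09838489] [-0.02517838  0.23742346 -4.7678212 ] [-0.10113409  0.15237345  0.00760456]
```

The pin is in the hole: the underside is about 6 mm below the pin's top with no load. I'll keep settling it slowly.

```bash
python3 -m crank '[[0,0.004,0,0,0,0,-1],[0,0.008,0,0,0,0,-1],[0,0.012,0,0,0,0,-1],[0,0.015,0,0,0,0,-1],[0,0.016,0,0,0,0,-1],[0,0.016,0,0,0,0,-1]]'; python3 g.py u 0 .016 0 0; python3 -c "
from rig import robot;o=robot.get_obs();print(o['position'],o['ft_force'],o['moment'])"
```

```text
time: 12.78
position: [0.6218, -0.0188, 0.0905]
tool_rot: [0.209, -0.676, 0.676, -0.209]
ft_force: [-0.5, -0.5, -5.0]
grip_width: 0.0398
cmd [0.622, -0.019, 0.091, -0.9717]
[ 0.62177458 -0.01878163  0.09053869] [-0.51621773 -0.45649992 -5.00488502] [-0.08380898  0.14120418  0.00382917]
```

```bash
python3 -m crank '[[0,0.001,0,0,0,0,-1],[0,0.002,0,0,0,0,-1],[0,0.003,0,0,0,0,-1],[0,0.003,0,0,0,0,-1]]'; python3 g.py u 0 .003 0 0; python3 -c "
from rig import robot;o=robot.get_obs();print(o['position'],o['ft_force'],o['moment'])"
```

```text
time: 13.28
position: [0.6217, -0.0188, 0.089]
tool_rot: [-0.209, 0.676, -0.676, 0.209]
ft_force: [-1.2, -0.2, -5.5]
grip_width: 0.04
cmd [0.622, -0.019, 0.0895, -0.9717]
[ 0.62172222 -0.01879556  0.08900197] [-1.21948362 -0.2124975  -5.50729164] [-0.08382698  0.07557201 -0.0033934 ]
```

```bash
python3 -m crank '[[0,0.001,0,0,0,0,-1],[0,0.002,0,0,0,0,-1],[0,0.002,0,0,0,0,-1]]'; python3 g.py u 0 .002 0 0; python3 -c "
from rig import robot;o=robot.get_obs();print(o['position'],o['ft_force'],o['moment'])"
```

```text
time: 13.65
position: [0.6218, -0.0188, 0.0886]
tool_rot: [0.209, -0.676, 0.676, -0.209]
ft_force: [-0.6, 0.5, -0.0]
grip_width: 0.0398
cmd [0.622, -0.019, 0.0885, -0.9717]
[ 0.62178701 -0.01879486  0.0885631 ] [-0.57941052  0.50564736 -0.04467645] [-0.12808818  0.34009764 -0.0361458 ]
```

```bash
python3 -m crank '[[0,0.001,0,0,0,0,-1],[0,0.001,0,0,0,0,-1]]'; python3 g.py u 0 .001 0 0; python3 -c "
from rig import robot;o=robot.get_obs();print(o['position'],o['ft_force'],o['moment'])"
```

```text
time: 13.9
position: [0.6218, -0.0188, 0.0885]
tool_rot: [0.209, -0.676, 0.676, -0.209]
ft_force: [-2.4, 0.9, 5.6]
grip_width: 0.0399
cmd [0.622, -0.019, 0.088, -0.9717]
[ 0.62177351 -0.01880912  0.08850715] [-2.39607713  0.85940046  5.56313487] [-0.02936704  0.5835836  -0.0122967 ]
```

Contact is firm, with the underside at about 60 mm, so the chuck is seated. Releasing it.

```bash
python3 -m crank '[[0,-0.002,0,0,0,0,-1],[0,-0.002,0,0,0,0,-0.05],[0,-0.002,0,0,0,0,0.1],[0,-0.002,0,0,0,0,0.3],[0,-0.002,0,0,0,0,0.5],[0,-0.002,0,0,0,0,0.5]]'; python3 g.py u 0 -.002 0 0; python3 -c "
from rig import robot;o=robot.get_obs();print(o['position'],o['ft_force'],o['moment'])"; python3 g.py d .62 -.018 .21 -.97
```

```text
time: 14.65
position: [0.6218, -0.0188, 0.0886]
tool_rot: [0.209, -0.676, 0.676, -0.209]
ft_force: [-0.2, -0.2, -0.6]
grip_width: 0.0635
cmd [0.622, -0.019, 0.089, -0.9717]
[ 0.62181237 -0.01879282  0.08856465] [-0.16312848 -0.22488976 -0.57107586] [-0.11851839  0.11920395  0.03924551]
[0.0022, -0.242, -0.0039, 0.0, -0.0005, 0.0]
cmd [0.622, -0.019, 0.089, -0.9717]
```

```bash
python3 -m crank '[[0,-0.03,0,0,0,0,0.5],[0,-0.08,0,0,0,0,0.5],[0,-0.16,0,0,0,0,0.5],[0,-0.242,0,0,0,0,0.8],[0,-0.242,0,0,0,0,1]]'; python3 g.py u 0 -.242 0 0
python3 - <<'E'
from h import *
print(onz("top",(191.2,277.9),.03),onz("scene",(427.3,230.5),.03),tri((191.2,277.9),(427.3,230.5)))
for p in ((.486,.331,.03),(.486,.331,0)): print(px("top",p),px("scene",p))
E
for y in 0 0.6 1.2; do python3 g.py d .4875 .330 .12 $y; done
```

```text
time: 15.28
position: [0.6246, -0.0193, 0.2148]
tool_rot: [0.205, -0.674, 0.677, -0.212]
ft_force: [-0.1, -0.6, -0.1]
grip_width: 0.0778
cmd [0.622, -0.019, 0.21, -0.9717]
[0.4862599  0.33408155 0.03      ] [0.49006884 0.33170899 0.03      ] (array([0.48649534, 0.3341052 , 0.02678625]), np.float64(0.0013208422070912773))
[192.34708069 278.02199546] [426.60786814 229.61728277]
[194.55763162 279.47107866] [425.12608437 237.51340124]
[-0.1714, 0.18, -0.7281, 0.0, -0.3093, 0.0]
cmd [0.622, -0.019, 0.21, -0.9717]
[-0.1714, 0.18, -0.7281, 0.0, -0.5003, 0.0]
cmd [0.622, -0.019, 0.21, -0.9717]
[-0.1714, 0.18, -0.7281, 0.0, -0.6913, 0.0]
cmd [0.622, -0.019, 0.21, -0.9717]
```

```bash
python3 g.py d .4872 .3328 .12 -.9717; python3 -m crank '[[-0.171,0.06,-0.733,0,0,0,1],[-0.171,0.06,-0.733,0,0,0,1],[-0.171,0.1,-0.733,0,0,0,1],[-0.171,0.14,-0.733,0,0,0,1],[-0.171,0.18,-0.733,0,0,0,1],[-0.171,0.18,-0.733,0,0,0,1],[-0.171,0.18,-0.733,0,0,0,1],[-0.171,0.18,-0.733,0,0,0,1],[-0.171,0.18,-0.733,0,0,0,1]]';python3 g.py u -.171 .18 -.733 0
python3 - <<'E'
from h import *
from rig import robot;o=robot.get_obs();print(o['position'],o['ft_force'],o['moment'])
t=vision.camera("top");s=vision.camera("scene");cv2.imwrite('pics/t7.png',t);cv2.imwrite('pics/s7.png',s)
c=lambda i,x,y,w:cv2.resize(i[y-w:y+w,x-w:x+w],(400,400),interpolation=cv2.INTER_CUBIC)
cv2.imwrite('pics/z7.png',np.hstack([c(t,323,228,40),c(s,313,265,40)]))
cv2.imwrite('pics/z8.png',np.hstack([c(t,195,270,40),c(s,427,225,40)]))
E
```

```text
[-0.1741, 0.18, -0.7331, 0.0, -0.0, 0.0]
cmd [0.622, -0.019, 0.21, -0.9717]
time: 16.4
position: [0.4868, 0.331, 0.1201]
tool_rot: [0.208, -0.676, 0.676, -0.209]
ft_force: [0.4, 0.1, 0.4]
grip_width: 0.0872
cmd [0.4859, 0.3319, 0.12, -0.9717]
[0.48683631 0.33102982 0.12010153] [0.43685131 0.0983573  0.37657023] [-0.0697624   0.1013582  -0.00535472]
```

View pics/z7.png

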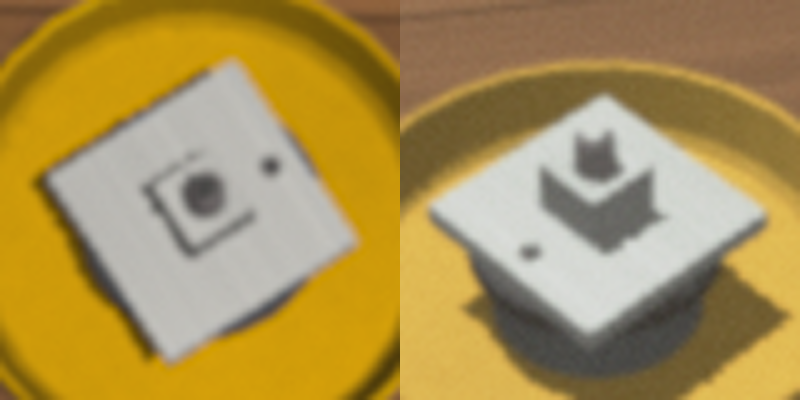

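View pics/z8.png

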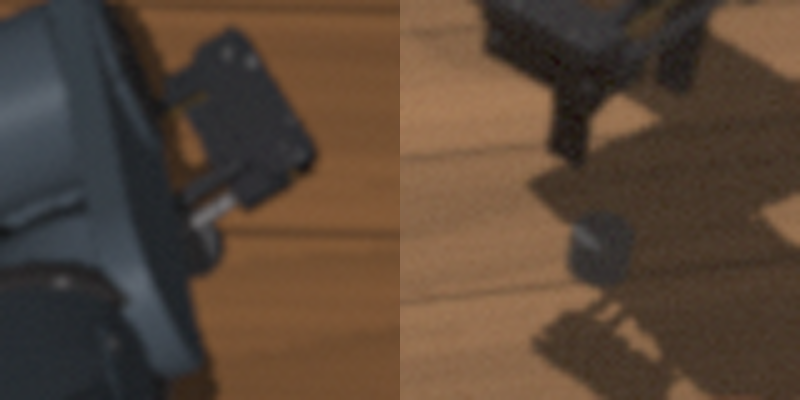

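The chuck sits flat on the disc. In the top crop its spindle is at (204,193) and the dark pin hole at (271,166). The cap is between the jaws. Descending to it.

```bash
python3 g.py d .487 .3328 .018 -.9717; python3 -m crank '[[-0.002,0.1,-0.001,0,0,0,1],[-0.002,0.17,-0.001,0,0,0,1],[-0.002,0.195,-0.001,0,0,0,1],[-0.002,0.204,-0.001,0,0,0,1],[-0.002,0.204,-0.001,0,0,0,1],[-0.002,0.204,-0.001,0,0,0,0.5],[-0.002,0.204,-0.001,0,0,0,0.1],[-0.002,0.204,-0.001,0,0,0,-0.2],[-0.002,0.204,-0.001,0,0,0,-1],[-0.002,0.204,-0.001,0,0,0,-1]]' 15;python3 g.py u -.002 .204 -.001 0; python3 -m crank '[[0,0,0,0,0,0,-1],[0,0,0,0,0,0,-1],[0,0,0,0,0,0,-1]]'; python3 -c "
from rig import robot;o=robot.get_obs();print(o['position'],o['ft_force'],o['moment'])"
```

```text
[-0.0028, 0.204, -0.0003, 0.0, -0.0, 0.0]
cmd [0.4859, 0.3319, 0.12, -0.9717]
time: 17.75
position: [0.4862, 0.3331, 0.0176]
tool_rot: [0.209, -0.676, 0.676, -0.209]
ft_force: [-0.0, 0.6, -0.1]
grip_width: 0.0451
cmd [0.4865, 0.3329, 0.018, -0.9717]
time: 18.12
position: [0.4863, 0.333, 0.0175]
tool_rot: [0.209, -0.676, 0.676, -0.209]
ft_force: [1.1, -0.4, -0.0]
grip_width: 0.0361
[0.48629216 0.33301169 0.01752125] [ 1.05180903 -0.41952252 -0.00885864] [-0.16901172  0.08131518 -0.02678469]
```

```bash
python3 -m crank '[[0,-0.05,0,0,0,0,-1],[0,-0.15,0,0,0,0,-1],[0,-0.25,0,0,0,0,-1],[0,-0.344,0,0,0,0,-1],[0,-0.344,0,0,0,0,-1]]';python3 g.py u 0 -.344 0 0;  python3 g.py d .622 -.019 .19 -.9717
python3 - <<'E'
from h import *
from rig import robot;o=robot.get_obs();print(o['position'],o['ft_force'],o['moment'])
s=vision.camera("scene");cv2.imwrite('pics/z9.png',cv2.resize(s[140:220,390:490],(800,640),interpolation=cv2.INTER_CUBIC)[:600])
E
```

```text
time: 18.75
position: [0.4886, 0.3343, 0.1937]
tool_rot: [-0.205, 0.676, -0.675, 0.212]
ft_force: [-0.4, -0.4, -0.5]
grip_width: 0.0362
cmd [0.4865, 0.3329, 0.19, -0.9717]
[0.173, -0.0, 0.734, 0.0, -0.0, 0.0]
cmd [0.4865, 0.3329, 0.19, -0.9717]
[0.48859781 0.33432994 0.19367724] [-0.43744056 -0.39226926 -0.5051315 ] [-0.09421785  0.13798949 -0.03817526]
```

View pics/z9.png

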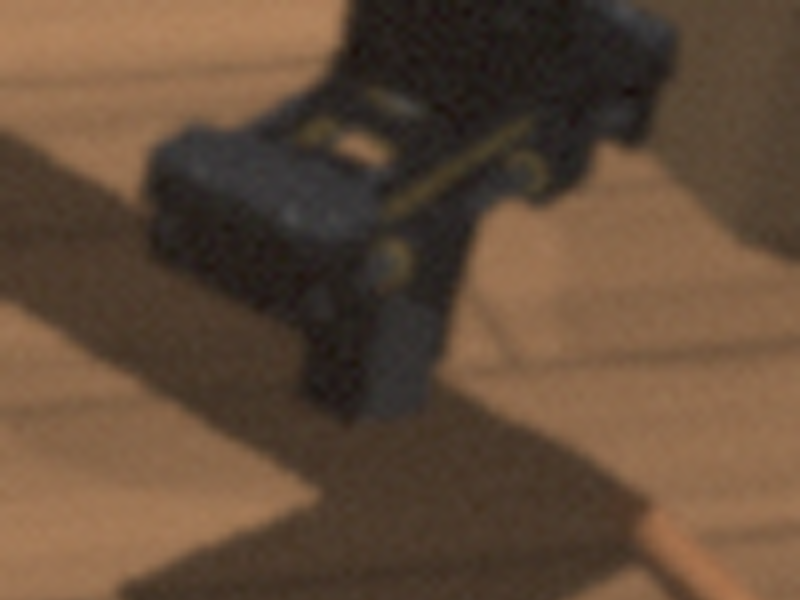

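The cap is held upright between the jaws (crop about (400,360)). Taking it over the spindle.

```bash
python3 -m crank '[[0.03,0,0.12,0,0,0,-1],[0.06,0,0.24,0,0,0,-1],[0.086,0,0.36,0,0,0,-1],[0.115,0,0.48,0,0,0,-1],[0.144,0,0.6,0,0,0,-1],[0.164,0,0.69,0,0,0,-1],[0.173,0,0.734,0,0,0,-1],[0.173,0,0.734,0,0,0,-1],[0.173,0,0.734,0,0,0,-1]]'; python3 g.py u .173 0 .734 0;  python3 - <<'E'
from h import *
from rig import robot;o=robot.get_obs();print(o['position'],o['ft_force'],o['moment'])
s=vision.camera("scene");cv2.imwrite('pics/z10.png',cv2.resize(s[200:300,253:378],(750,600),interpolation=cv2.INTER_CUBIC)[:600])
E
```

```text
time: 19.92
position: [0.6203, -0.0168, 0.1887]
tool_rot: [-0.21, 0.676, -0.675, 0.208]
ft_force: [0.3, -0.5, -1.1]
grip_width: 0.0362
cmd [0.622, -0.019, 0.19, -0.9717]
[ 0.62033079 -0.01684904  0.1886655 ] [ 0.31095086 -0.53081889 -1.14081115] [-0.13654772  0.17243662 -0.04740395]
```

View pics/z10.png

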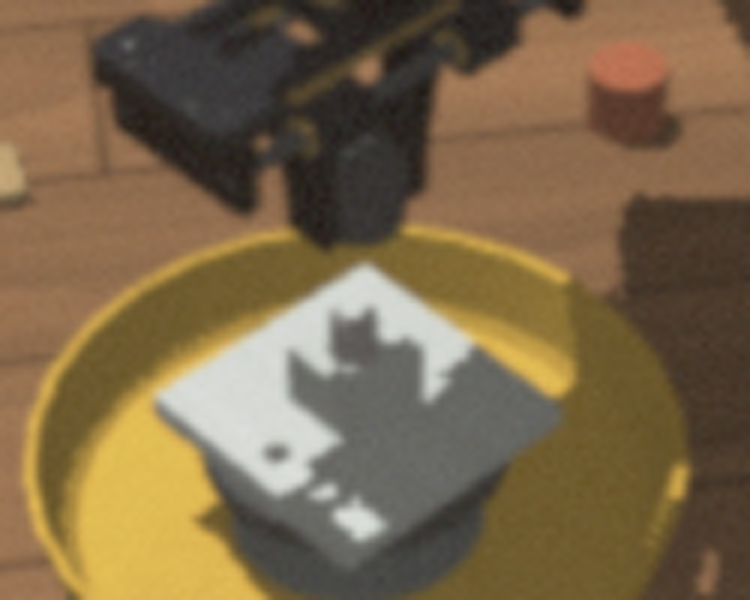

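```bash
python3 -m crank '[[0,0.03,0,0,0,0,-1],[0,0.06,0,0,0,0,-1],[0,0.08,0,0,0,0,-1],[0,0.084,0,0,0,0,-1],[0,0.084,0,0,0,0,-1],[0,0.084,0,0,0,0,-1]]'; python3 g.py u 0 .084 0 0;  python3 - <<'E'
from h import *
from rig import robot;o=robot.get_obs();print(o['position'],o['ft_force'],o['moment'])
s=vision.camera("scene");cv2.imwrite('pics/z11.png',cv2.resize(s[220:280,278:353],(750,600),interpolation=cv2.INTER_CUBIC)[:600])
E
```

```text
time: 20.72
position: [0.6222, -0.019, 0.148]
tool_rot: [0.208, -0.675, 0.676, -0.209]
ft_force: [0.4, 0.1, -1.5]
grip_width: 0.0365
cmd [0.622, -0.019, 0.148, -0.9717]
[ 0.6222058  -0.01900504  0.14804775] [ 0.35387039  0.09803341 -1.47816135] [-0.06014577  0.13590166 -0.01871699]
```

View pics/z11.png

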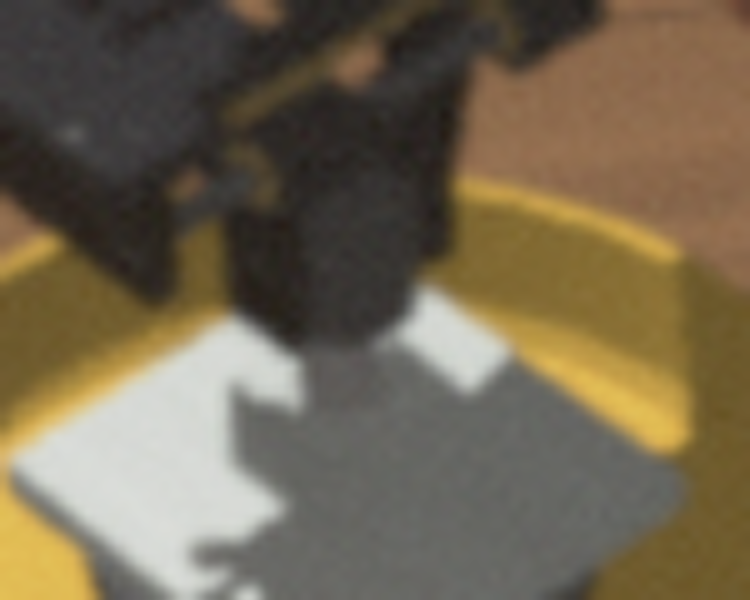

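The cap's centre (about x 346) lines up with the spindle's (about x 344). Lowering gently.

```bash
python3 -m crank '[[0,0.004,0,0,0,0,-1],[0,0.008,0,0,0,0,-1],[0,0.012,0,0,0,0,-1],[0,0.016,0,0,0,0,-1],[0,0.016,0,0,0,0,-1]]'; python3 g.py u 0 .016 0 0; python3 -c "
from rig import robot;o=robot.get_obs();print(o['position'],o['ft_force'],o['moment'])"
```

```text
time: 21.4
position: [0.6216, -0.0188, 0.1393]
tool_rot: [-0.209, 0.676, -0.676, 0.208]
ft_force: [-0.4, 0.1, -0.8]
grip_width: 0.0365
cmd [0.622, -0.019, 0.14, -0.9717]
[ 0.62159228 -0.01875494  0.13926987] [-0.42188769  0.12095949 -0.80650708] [-0.13260728  0.14895012  0.00457275]
```

```bash
python3 -m crank '[[0,0.003,0,0,0,0,-1],[0,0.006,0,0,0,0,-1],[0,0.009,0,0,0,0,-1],[0,0.011,0,0,0,0,-1],[0,0.011,0,0,0,0,-1]]'; python3 g.py u 0 .011 0 0; python3 -c "
from rig import robot;o=robot.get_obs();print(o['position'],o['ft_force'],o['moment'])"
```

```text
time: 22.02
position: [0.6215, -0.0193, 0.1349]
tool_rot: [0.209, -0.675, 0.676, -0.209]
ft_force: [-2.1, -1.7, 6.0]
grip_width: 0.0362
cmd [0.622, -0.019, 0.1345, -0.9717]
[ 0.62154878 -0.01930352  0.13493847] [-2.12613614 -1.65519795  6.0248813 ] [-0.39542503  0.64576536  0.03988913]
```

The outside force (-2.1, -1.7) points along tool +x, so the cap needs to shift about 2 mm that way.

```bash
python3 -m crank '[[0.001,-0.001,0,0,0,0,-1],[0.002,-0.001,0,0,0,0,-1],[0.004,-0.001,0,0,0,0,-1],[0.004,-0.001,0,0,0,0,-1],[0.004,0,0,0,0,0,-1],[0.004,0,0,0,0,0,-1]]'; python3 g.py u .004 0 0 0; python3 -c "
from rig import robot;o=robot.get_obs();print(o['position'],o['ft_force'],o['moment'])"
```

```text
time: 22.78
position: [0.62, -0.0198, 0.1337]
tool_rot: [-0.209, 0.676, -0.675, 0.209]
ft_force: [-0.8, -0.6, -0.8]
grip_width: 0.0362
cmd [0.6203, -0.0201, 0.1345, -0.9717]
[ 0.61996272 -0.01978529  0.13366172] [-0.83255438 -0.59307536 -0.84117129] [-0.08534974  0.15274701  0.06145861]
```

Free again. Continuing down.

```bash
python3 -m crank '[[0.001,0.003,0,0,0,0,-1],[0.001,0.006,0,0,0,0,-1],[0.001,0.009,0,0,0,0,-1],[0.001,0.012,0,0,0,0,-1],[0.001,0.012,0,0,0,0,-1]]'; python3 g.py u .001 .012 0 0; python3 -c "
from rig import robot;o=robot.get_obs();print(o['position'],o['ft_force'],o['moment'])"
```

```text
time: 23.4
position: [0.6196, -0.0202, 0.1279]
tool_rot: [-0.209, 0.676, -0.676, 0.209]
ft_force: [0.0, 0.0, -0.9]
grip_width: 0.0363
cmd [0.6199, -0.0204, 0.1285, -0.9717]
[ 0.61959261 -0.02015671  0.12788048] [ 0.04423722  0.04735121 -0.93731316] [-0.07452363  0.15284914  0.03294484]
```

```bash
python3 -m crank '[[0,0.004,0,0,0,0,-1],[0,0.008,0,0,0,0,-1],[0,0.011,0,0,0,0,-1],[0,0.014,0,0,0,0,-1],[0,0.016,0,0,0,0,-1],[0,0.016,0,0,0,0,-1]]'; python3 g.py u 0 .016 0 0; python3 -c "
from rig import robot;o=robot.get_obs();print(o['position'],o['ft_force'],o['moment'])"
```

```text
time: 24.15
position: [0.6197, -0.0202, 0.12]
tool_rot: [-0.209, 0.676, -0.676, 0.209]
ft_force: [-0.5, -0.0, -1.8]
grip_width: 0.0365
cmd [0.6199, -0.0204, 0.1205, -0.9717]
[ 0.61967618 -0.0202209   0.11997311] [-0.47785636 -0.03713993 -1.7949153 ] [-0.09175757  0.10404973 -0.01730677]
```

```bash
python3 -m crank '[[0,0.001,0,0,0,0,-1],[0,0.002,0,0,0,0,-1],[0,0.002,0,0,0,0,-1]]'; python3 g.py u 0 .002 0 0; python3 -c "
from rig import robot;o=robot.get_obs();print(o['position'],o['ft_force'],o['moment'])"
```

```text
time: 24.52
position: [0.6197, -0.0203, 0.1196]
tool_rot: [0.209, -0.676, 0.676, -0.209]
ft_force: [-1.0, -0.9, 3.0]
grip_width: 0.0362
cmd [0.6199, -0.0204, 0.1195, -0.9717]
[ 0.61966481 -0.02027911  0.11956789] [-1.04801157 -0.88796418  3.00699223] [-0.18967698  0.39815278 -0.01126179]
```

Contact comes at TCP z 0.1196, where I expected it (0.1195), so the cap rests on the hub. Letting go and rising.

```bash
python3 -m crank '[[0,0,0,0,0,0,-0.1],[0,0,0,0,0,0,0],[0,0,0,0,0,0,0.2],[0,0,0,0,0,0,0.4],[0,0,0,0,0,0,0.6],[0,0,0,0,0,0,0.6],[0,-0.03,0,0,0,0,0.6],[0,-0.08,0,0,0,0,0.6],[0,-0.16,0,0,0,0,0.8],[0,-0.24,0,0,0,0,1]]'; python3 g.py u 0 -.24 0 0
python3 g.py d .45 .3 .25 -.9717
```

```text
time: 25.78
position: [0.6197, -0.0202, 0.2412]
tool_rot: [0.208, -0.675, 0.676, -0.209]
ft_force: [0.8, -0.4, 0.1]
grip_width: 0.0809
cmd [0.6199, -0.0204, 0.2395, -0.9717]
[-0.0807, -0.021, -0.7209, 0.0, -0.0, 0.0]
cmd [0.6199, -0.0204, 0.2395, -0.9717]
```

```bash
python3 -m crank '[[-0.08,-0.02,-0.72,0,0,0,1],[-0.08,-0.02,-0.72,0,0,0,1],[-0.08,-0.02,-0.72,0,0,0,1],[-0.08,-0.02,-0.72,0,0,0,1],[-0.08,-0.02,-0.72,0,0,0,1],[-0.08,-0.02,-0.72,0,0,0,1],[-0.08,-0.02,-0.72,0,0,0,1],[-0.08,-0.02,-0.72,0,0,0,1]]'
python3 - <<'E'
from h import *
t=vision.camera("top");s=vision.camera("scene");cv2.imwrite('pics/t12.png',t);cv2.imwrite('pics/s12.png',s)
c=lambda i,x,y,w:cv2.resize(i[y-w:y+w,x-w:x+w],(400,400),interpolation=cv2.INTER_CUBIC)
cv2.imwrite('pics/z12.png',np.clip(1.3*np.hstack([c(t,323,228,40),c(s,313,260,40)]),0,255).astype(np.uint8))
print(px("top",(.6195,-.019,.132)),px("scene",(.6195,-.019,.132)))
E
```

```text
time: 26.78
position: [0.4501, 0.2995, 0.2498]
tool_rot: [0.208, -0.675, 0.676, -0.209]
ft_force: [0.0, 0.0, -0.6]
grip_width: 0.087
[324.45109178 224.39204856] [311.5897692  247.66147549]
```

View pics/z12.png

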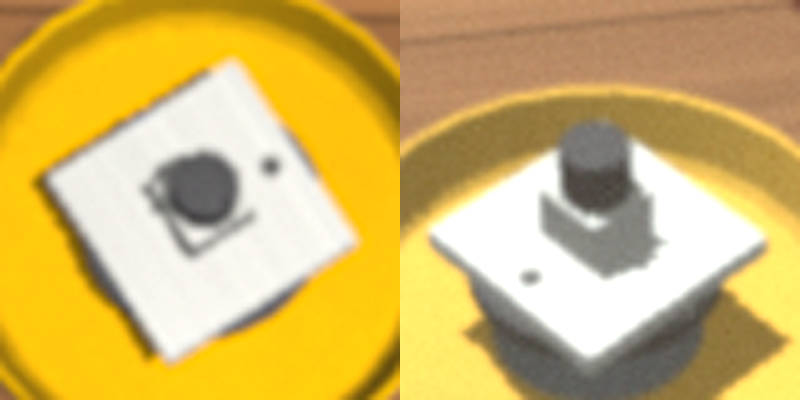

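View pics/s12.png

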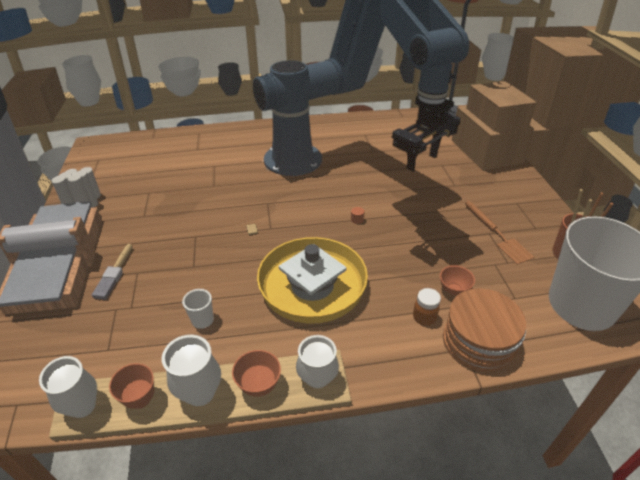

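The cap stands upright on the hub (scene about (312,250)), the plate lies flat, and the other objects are where they were. The arm is clear. Handing in.

```bash
python3 -c "
from rig import robot;robot.hand_in()"
```

```text
the job is handed in; nothing more can be done
```

The chuck is seated on the wheel with the drive pin in its hole, and the retaining cap rests on the hub. I handed the job in at about 27 s with the arm clear and touching nothing.

- **Chuck:** I gripped it by the hub faces towards and away from the pin hole. It touched the spindle lightly at about 4 N, so I shifted it 1.8 mm. I had set the angle from the pin's position in the pictures. The pin went into the hole first time with no load, so no turning search was needed. It met the disc with its underside at about 60 mm, pressed with about 10 N at most.
- **Cap:** It touched the spindle's taper once, at about 7 N, so I shifted it 2 mm. It then came to rest on the hub at TCP height 0.1196 m, against 0.1195 m expected.
- **Last checks:** In the final pictures the plate is flat, the cap is upright on the hub and the other objects look unmoved (I compared these by eye only).
- **Disagreement:** The two cameras placed the wheel 5–8 mm apart, so I used a position between them and corrected by feel.

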